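# Load the shielded test box, lower its heavy lid, lock it and start the test

### The job

Take the yellow-and-red dummy load out of the shielded test box and lay it flat in the red tray, and lay every green circuit module from the blue mat flat on the floor of the box, none on top of another, while the lid stands open. Then lower the heavy lid by its red bar, holding it back all the way so that it does not slam, and with the lid fully shut turn the orange lock knob clockwise until it clicks past its detent and stays there. Only then press the green start plunger through its soft first stop fully home to the stiff second stop, and let it come back up; leave the multimeter, spool, bottle and screwdriver alone.

Things in the scene. Friction and masses are not known exactly. Their poses are not given: they have to be found in the camera images.
- box: grey shielded test box, fixed, open on top: outside 300 (its x) x 170 (y) x 90 mm high, walls and floor 10 mm (inside 280 x 150 mm). Origin: centre of its underside. Lid hinged along the top of its +y side. Four places painted on the floor at x = -102, -34, +34, +102 mm, y = 0, each 68 mm wide, for modules laid along the box's y; a guide only, anywhere flat on the floor will do
- lid (a joint): lid angle in rad: 0 shut, grows as it opens, 1.57 upright, stop 1.85; starts at 1.65 to 1.80. Aluminium plate 306 x 176 x 18 mm, 2.2 kg; hinge friction (0.5 Nm) lets it stay only above about 1.3 rad; below, it falls shut and slams unless held back, even from 6 mm above shut at the bar: at the bar about 4 N at 45 degrees, 7 N near shut
- lid_bar (a point): middle of the lid's red round bar: 12 mm thick, 150 mm long, parallel to the box's x, 210 mm from the hinge line; on top when the lid is open; shut, it is 40 mm clear of the box's -y face, 100 mm above the bench (10 above the hinge). A vertical gripper closing along the box's y can pinch it all the way down, the bar turning in the pads; 30 mm free between bar and lid edge
- lid_hinge (a point): middle of the hinge line of the lid (parallel to the box's x), fixed to the box at its rim, +85 mm along the box's y, 90 mm above the bench
- mat: blue mat, 240 x 220 x 3 mm, fixed; the modules start on it. Origin: centre of its underside
- module_1: repaired circuit module: black carrier with green board, 90 mm long (its own x) x 48 mm (y) x 13 mm, and on top of it a grey aluminium heat sink, the part to grip: 40 mm along x, 30 mm along y, from 13 to 50 mm above the underside. 0.18 kg. Origin: centre of the underside. Starts flat on the blue mat; may be absent
- module_2: repaired circuit module: black carrier with green board, 90 mm long (its own x) x 48 mm (y) x 13 mm, and on top of it a grey aluminium heat sink, the part to grip: 40 mm along x, 30 mm along y, from 13 to 50 mm above the underside. 0.18 kg. Origin: centre of the underside. Starts flat on the blue mat; may be absent
- module_3: repaired circuit module: black carrier with green board, 90 mm long (its own x) x 48 mm (y) x 13 mm, and on top of it a grey aluminium heat sink, the part to grip: 40 mm along x, 30 mm along y, from 13 to 50 mm above the underside. 0.18 kg. Origin: centre of the underside. Starts flat on the blue mat; may be absent
- module_4: repaired circuit module: black carrier with green board, 90 mm long (its own x) x 48 mm (y) x 13 mm, and on top of it a grey aluminium heat sink, the part to grip: 40 mm along x, 30 mm along y, from 13 to 50 mm above the underside. 0.18 kg. Origin: centre of the underside. Starts flat on the blue mat; may be absent
- dummy: dummy load: same shape and size as a module (90 x 48 x 13 mm with a grip block 40 x 30 mm, top at 50 mm) but yellow board and red grip block; starts flat on the floor of the box, its long x axis roughly along the box's y. Origin: centre of the underside
- tray: red open tray, fixed, 120 mm (its x) x 150 mm (y) x 25 mm high, walls and floor 5 mm. Origin: centre of the underside
- console: grey control console, fixed, 130 mm (its x) x 200 mm (y) x 70 mm high; the knob stands at +50 mm and the plunger at -60 mm along its y. Origin: centre of the underside on the bench
- knob_grip (a point): on the knob's axis, 105 mm above the bench, at the height to grip the orange bar of the lock knob: bar 64 mm long x 16 mm wide, from 85 to 121 mm above the bench. At joint value 0 the bar lies along the console's x; the point's frame turns with the knob
- knob (a joint): lock knob angle in rad, 0 unlocked, grows clockwise seen from above, end stop 1.2. Its detent resists with about 0.14 Nm until half way (0.6), then it snaps by itself on to 1.2, locked; let go before half way it springs back to 0
- plunger_top (a point): centre of the top face of the green mushroom button of the start plunger, 40 mm in diameter, 110 mm above the bench when up; pressed straight down
- plunger (a joint): soft first stage of the plunger in m: 0 up, first stop at 0.008; 1 N rising to 4 N; springs back
- plunger_2 (a joint): stiff second stage of the plunger in m, moves after the first stop: 0 up, second stop at 0.005; 6 N rising to 12 N; springs back. The button's whole travel is 13 mm
- multimeter: yellow multimeter lying on the bench, 80 x 150 x 34 mm, bystander. Origin: centre of the underside
- spool: metal spool standing on the bench, 56 mm across, 40 mm high, bystander. Origin: centre of the underside
- flux: brown bottle, 44 mm across, 110 mm high, bystander. Origin: centre of the underside
- driver: screwdriver with red handle lying on the bench, bystander

How it is judged:
On the way, in this order (a step that is already met when the one before it is completed fails the run):
1. with the lid open, the dummy load lies in the tray and every module lies flat in the box (x of module_1 in the frame of box between -0.14 and 0.14 m and y of module_1 in the frame of box between -0.075 and 0.075 m and z of module_1 in the frame of box between 0 and 0.018 m and angle between each of module_1, module_2, module_3, module_4, dummy's own z axis and vertical below 0.12 rad and x of module_2 in the frame of box between -0.14 and 0.14 m and y of module_2 in the frame of box between -0.075 and 0.075 m and z of module_2 in the frame of box between 0 and 0.018 m and x of module_3 in the frame of box between -0.14 and 0.14 m and y of module_3 in the frame of box between -0.075 and 0.075 m and z of module_3 in the frame of box between 0 and 0.018 m and x of module_4 in the frame of box between -0.14 and 0.14 m and y of module_4 in the frame of box between -0.075 and 0.075 m and z of module_4 in the frame of box between 0 and 0.018 m and x of dummy in the frame of tray between -0.055 and 0.055 m and y of dummy in the frame of tray between -0.07 and 0.07 m and z of dummy in the frame of tray below 0.013 m and value of joint lid above 1 rad), for 0.2 s.
2. the lid is fully shut (value of joint lid below 0.03 rad), for 0.2 s.
3. the knob has clicked past its detent (value of joint knob above 1.05 rad), for 0.2 s.
4. the plunger is pressed to its second stop (value of joint plunger_2 above 0.0035 m), for 0.05 s.
At the end, for the whole second after the job is handed in: Modules flat in the box (under 8 mm off its floor), dummy flat in the tray (under 8 mm off its floor), both tilted under 0.12 rad; lid shut (under 0.03 rad), knob past its detent (over 1.05 rad), plunger back up (stages under 3 mm and 1.5 mm) (x of module_1 in the frame of box between -0.14 and 0.14 m and y of module_1 in the frame of box between -0.075 and 0.075 m and z of module_1 in the frame of box between 0 and 0.018 m and angle between each of module_1, module_2, module_3, module_4, dummy's own z axis and vertical below 0.12 rad and x of module_2 in the frame of box between -0.14 and 0.14 m and y of module_2 in the frame of box between -0.075 and 0.075 m and z of module_2 in the frame of box between 0 and 0.018 m and x of module_3 in the frame of box between -0.14 and 0.14 m and y of module_3 in the frame of box between -0.075 and 0.075 m and z of module_3 in the frame of box between 0 and 0.018 m and x of module_4 in the frame of box between -0.14 and 0.14 m and y of module_4 in the frame of box between -0.075 and 0.075 m and z of module_4 in the frame of box between 0 and 0.018 m and x of dummy in the frame of tray between -0.055 and 0.055 m and y of dummy in the frame of tray between -0.07 and 0.07 m and z of dummy in the frame of tray below 0.013 m and value of joint lid below 0.03 rad and value of joint knob above 1.05 rad and value of joint plunger below 0.003 m and value of joint plunger_2 below 0.0015 m); the robot touches nothing.
It fails at once if the lid slams (closing faster than 1.5 rad/s while within 0.3 rad of shut) (value of joint lid below 0.3 rad and velocity of joint lid below -1.5 rad/s).
It fails at once if the plunger is pressed into its second stage while the lid is not shut or the knob is not locked (value of joint plunger_2 above 0.002 m and (value of joint lid above 0.05 rad or value of joint knob below 0.9 rad)).
It fails at once if a bystander is disturbed (multimeter, spool, bottle or screwdriver moved over 30 mm) (distance of any of multimeter, spool, flux, driver from where it was at the start of the episode above 0.03 m).
Of module_1, module_2, module_3, module_4 only 2 to 4 are there at a start; the rules pass over those that are not, and their reading is None.
At some moment in a run one of module_1, module_2, module_3, module_4, dummy may be knocked a few centimetres aside while the robot is not near it.
It also fails if it takes over 210 s, if anything falls off the work surface, if the arm or the gripper's body presses on something with over 40 N, if the wrist force passes 120 N, or if a joint passes its speed limit or range.

### The arm

A 7-joint arm with a two-finger parallel gripper is mounted at the origin on the work surface. World frame = base frame: x ahead of the robot, y to its left, z up, the work surface at z = 0. Lengths are in m, angles in rad, forces in N, time in s.
With the tool pointing down it reaches from about 0.425 to 0.925 m from the base axis. Payload 6.8 kg.
Tool frame: the origin (TCP) lies at the very end of the fingers, on their centre line; the grasp point (between the pads) lies 19 mm behind it; z points along the fingers, y is the line along which they close (so a half turn about z gives the same grasp; the last joint's range is limited). The gripper opens to 85 mm and grips with 20 to 120 N. Pads are 22 mm wide; open, the fingers measure 114 mm over their backs; the gripper's body (76 mm by 85 mm) begins 54 mm behind the grasp point. The pads swing forward as they close: fully open they stand 13 mm farther back than shut.
Start: joints at [1.225, 0.477, 0.022, 1.555, -0.011, 1.109, -0.083], TCP at [0.159, -0.656, 0.231] pointing down, gripper open.
Joint ranges: [-2.96, 2.96], [-0.34, 2.1], [-1.41, 1.46], [0.24, 2.44], [-1.37, 4.51], [0.17, 1.92], [-2.96, 2.96]. Speed limits (rad/s): [2.39, 2.39, 3.14, 3.14, 3.14, 3.14, 3.14].

### API

Orientations are given as a unit quaternion [w, x, y, z].
In Python, from station import bot gives the robot as it stands.
- The arm moves only by the shell command python3 nudge.py 'ROWS' [FORCE]. ROWS is a JSON list of rows, 1 to 20 of them, each of 5 numbers: dx, dy, dz in m, then a turn about the tool's z in rad, then the opening from 0.0 (shut) to 1.0 (fully open); each row shifts and turns the commanded pose from where the row before left it, along the tool's axes as they then stand; what a row does not reach is not made up. A row lasts 1/10 s, in which the tool goes at most 0.05 m and 0.15 rad, less where a joint would pass 70% of its speed; a pose out of reach is approached as far as the arm can. The fingers move at their own pace and stop on an object; FORCE is the grip in N (left out, the last holds). Time passes only in rows, so rows that do not move let the fingers close. It prints the time, the measured TCP pose, the force, the opening and the grip force at its end.
- bot.get_obs(): the state, without advancing time (a new reading comes with each control period).
- bot.read_camera(name): name is "scene" or "top" or "wrist"; returns the picture (480x640x3 uint8, blue, green, red); there is no depth.
- bot.camera_info(name): a dict with "vertical_fov" (degrees; the focal length in pixels is half the picture's height over the tangent of half this angle, whatever the lens; pixels are square), "cx", "cy" (the principal point, pixels), "view" (4x4, takes a point from world to camera coordinates); the wrist camera has in their place "hand_eye" (4x4, takes a point from camera to tool coordinates, whose origin is the TCP and whose axes are the flange's). Camera axes: x right, y up, looking along -z (the intrinsics and any distortion apply to the point x, -y, -z); pixel columns grow to the right and rows downward; lengths in m; the calibration is good to about 2 mm. A picture is of the moment at which its call begins: read the wrist's pose just before it. camera_info takes no time and is no camera call.
- bot.hand_in(): hands the job in; it is judged then, once.
The state is a dict: "t": time; "q": joint angles; "joint_vel": joint speeds; "joint_torque": joint torques, N m; "eef_pos": TCP position; "tool_rot": TCP orientation; "contact_force": force on the tool from outside, world axes, zero at the start; "torque": the same for the moment, N m; "gripper_width": opening from 0.0 (shut) to 1.0 (fully open); "grasp_force": force on a finger pad.
Only numpy, scipy, OpenCV 4.12 (cv2) and the standard library are available. Lean on these libraries where they do the work, as an engineer would, in place of code of your own. Each camera call takes 0.05 s, during which the arm holds its last target. There are 200 camera calls.

## Working session

There is one attempt and no reset: what is moved stays moved. The work goes in short steps, Python scripts to look and compute and a shell command to move; the robot and the scene stay as the last step left them, time stands still between calls to the robot, and variables do not carry over. Pictures are saved under pics/ and viewed, at most 14 in all, crops included, and the job is handed in when it is done.

```bash
ls; mkdir -p pics
python3 - <<'E'
from station import bot
import cv2,json
o=bot.get_obs(); print(o)
for n in("scene","top","wrist"):
    print(n,bot.camera_info(n))
for n in("scene","top"):
    cv2.imwrite(f"pics/{n}0.png",bot.read_camera(n))
E
```

```text
nudge.py
pics
station.py
{'t': 0.0, 'q': array([ 1.22489536,  0.47781302,  0.02234928,  1.55649903, -0.01151436,
        1.10929469, -0.08310825]), 'joint_vel': array([ 0.00021543,  0.0003535 , -0.00023756, -0.00015592, -0.00033509,
        0.0003787 ,  0.00021449]), 'joint_torque': array([ 5.06067718e-04, -5.96454334e+01,  1.60783555e+00, -2.81194675e+01,
        1.24022673e-02,  9.36268450e-03, -2.46285578e-05]), 'eef_pos': array([ 0.158843  , -0.65540877,  0.23029716]), 'tool_rot': array([-9.26063977e-04,  9.92939340e-01,  1.18619470e-01, -1.77577353e-04]), 'contact_force': array([-0.30033103, -0.48701804,  0.46499723]), 'torque': array([-0.01673764, -0.0333224 , -0.01044853]), 'grasp_force': 0.0, 'gripper_width': 1.0037895523883833}
scene {'vertical_fov': 54.96611772329437, 'cx': 316.19916368162944, 'cy': 242.3649143867372, 'view': array([[ 0.74112197,  0.67093939,  0.0240533 , -0.45199889],
       [-0.37395808,  0.38279044,  0.84476436,  0.12243234],
       [ 0.55757831, -0.63506836,  0.53459761, -1.34708935],
       [ 0.        ,  0.        ,  0.        ,  1.        ]])}
top {'vertical_fov': 55.75119285376282, 'cx': 320.47634485693334, 'cy': 237.70815980406476, 'view': array([[-0.01887824, -0.99969844,  0.01570496,  0.02770139],
       [ 0.99438043, -0.01713663,  0.10446962, -0.60246209],
       [-0.10416898,  0.0175889 ,  0.99440407, -1.09624415],
       [ 0.        ,  0.        ,  0.        ,  1.        ]])}
wrist {'vertical_fov': 62.68520631650255, 'cx': 318.5861437287747, 'cy': 234.67578193439851, 'hand_eye': array([[-4.79987679e-05,  9.46173213e-01,  3.23660700e-01,
         8.29772436e-02],
       [ 9.99999701e-01,  2.95102119e-04, -7.14386908e-04,
        -5.05048756e-04],
       [-7.71446715e-04,  3.23660569e-01, -9.46172945e-01,
        -1.41635765e-01],
       [ 0.00000000e+00,  0.00000000e+00,  0.00000000e+00,
         1.00000000e+00]])}
```

View pics/scene0.png

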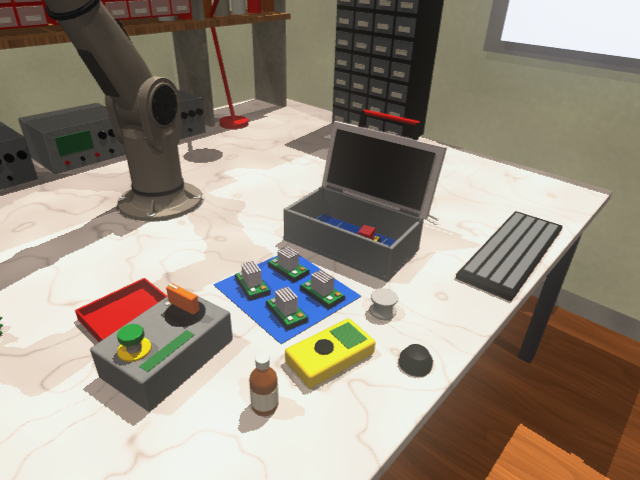

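View pics/top0.png

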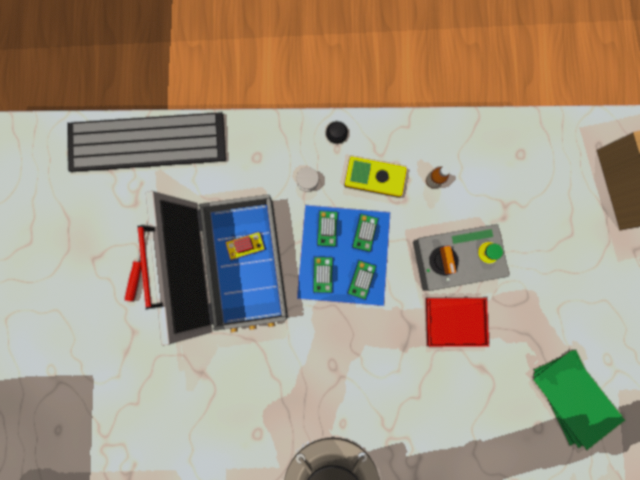

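The scene view shows the open box, four modules on the mat, the dummy in the box, and the tray and console on the robot's right. In the top view (up = +x, left = +y) the modules are near (327,228), (366,231), (322,273) and (362,279). The dummy is at (245,245), the box floor around (248,262), the tray at (457,322), the knob at (449,261), the plunger at (491,252) and the lid bar at (146,266).

```bash
cat > h.py <<'E'
import numpy as np, cv2
from station import bot
from scipy.spatial.transform import Rotation as R
def pose():
    o=bot.get_obs(); q=o["tool_rot"]; return o["eef_pos"],R.from_quat([q[1],q[2],q[3],q[0]]).as_matrix(),o
def cam(name):
    i=bot.camera_info(name); f=240/np.tan(np.radians(i["vertical_fov"]/2))
    if name=="wrist":
        p,M,_=pose(); T=np.eye(4);T[:3,:3]=M;T[:3,3]=p; V=np.linalg.inv(T@i["hand_eye"])
    else: V=i["view"]
    return f,i["cx"],i["cy"],V
def shot(name,fn=None):
    c=cam(name); im=bot.read_camera(name)
    if fn: cv2.imwrite("pics/"+fn,im)
    return c,im
def plane(c,uv,z):
    f,cx,cy,V=c; uv=np.atleast_2d(uv).astype(float)
    d=np.c_[(uv[:,0]-cx)/f,-(uv[:,1]-cy)/f,-np.ones(len(uv))]@V[:3,:3]
    o=-V[:3,:3].T@V[:3,3]; return o+d*((z-o[2])/d[:,2])[:,None]
def proj(c,P):
    f,cx,cy,V=c; p=np.atleast_2d(P)@V[:3,:3].T+V[:3,3]; return np.c_[cx+f*p[:,0]/-p[:,2],cy+f*p[:,1]/p[:,2]]
def mask(im,lo,hi):
    return cv2.inRange(cv2.cvtColor(im,cv2.COLOR_BGR2HSV),np.array(lo),np.array(hi))
def blobs(m,amin=30):
    cs=cv2.findContours(m,cv2.RETR_EXTERNAL,cv2.CHAIN_APPROX_NONE)[0]
    return sorted([c for c in cs if cv2.contourArea(c)>amin],key=cv2.contourArea,reverse=True)
def rect(c,ct,z):
    """min-area rectangle on the plane z: centre, long, short, direction of long side (rad)"""
    P=plane(c,ct.reshape(-1,2),z)[:,:2]
    b=cv2.boxPoints(cv2.minAreaRect((P*1000).astype(np.float32)))/1000
    e=[b[1]-b[0],b[2]-b[1]]; e.sort(key=lambda v:-np.hypot(*v))
    a=np.arctan2(e[0][1],e[0][0]); a=(a+np.pi/2)%np.pi-np.pi/2
    return np.round([*b.mean(0),np.hypot(*e[0]),np.hypot(*e[1]),a],4)
def to(x,y,z,yaw=None):
    p,M,o=pose(); d=M.T@(np.array([x,y,z])-p); psi=np.arctan2(M[1,0],M[0,0])
    print("tool delta",np.round(d,4),"yaw",round(psi,4),"turn",None if yaw is None else round((psi-yaw+np.pi/2)%np.pi-np.pi/2,4),"q1,q7",np.round(o["q"][[0,6]],2),"t",round(o["t"],2))
E
python3 - <<'E'
from h import *
c=cam("top"); im=cv2.imread("pics/top0.png")
print("cam",-c[3][:3,:3].T@c[3][:3,3])
g=mask(im,(100,120,60),(125,255,255))
for b in blobs(g,150): print("blue",cv2.boundingRect(b),rect(c,b,.003),rect(c,b,.01))
for b in blobs(mask(im,(0,180,60),(6,255,255)),30): print("red",cv2.boundingRect(b),rect(c,b,.025),rect(c,b,.3),rect(c,b,.06))
for b in blobs(mask(im,(7,150,120),(17,255,255))[:330],20): print("orange",cv2.boundingRect(b),rect(c,b,.121))
for b in blobs(mask(im,(18,150,100),(35,255,255))[:330],20): print("yellow",cv2.boundingRect(b),rect(c,b,.023),rect(c,b,.034))
for b in blobs(mask(im,(40,120,40),(85,255,255))[:330],20): print("green",cv2.boundingRect(b),rect(c,b,.016),rect(c,b,.11))
# modules: non-blue holes in mat
m=blobs(g,150)[0]
hull=np.zeros(g.shape,np.uint8); mm=max(blobs(g,150),key=lambda b:cv2.contourArea(b) if cv2.boundingRect(b)[0]>290 else 0)
cv2.fillPoly(hull,[cv2.convexHull(mm)],255); hull=cv2.erode(hull,np.ones((3,3)))
for b in blobs(hull&~g,80): print("mod",cv2.boundingRect(b),rect(c,b,.016),rect(c,b,.03))
cv2.imwrite("pics/crop1.png",cv2.resize(im[170:360,110:300],None,fx=3.1,fy=3.1,interpolation=cv2.INTER_CUBIC))
E
```

```text
cam [0.48540483 0.0366506  1.15261358]
blue (298, 206, 92, 99) [ 0.562  -0.0418  0.2364  0.2173 -0.1027] [ 0.5615 -0.0414  0.235   0.216  -0.1027]
blue (211, 206, 70, 117) [0.5447 0.2079 0.278  0.1435 0.1223] [0.5443 0.2069 0.2763 0.1426 0.1223]
red (427, 298, 61, 48) [ 0.3906 -0.3153  0.1487  0.1142  1.5499] [ 0.4137 -0.2295  0.1124  0.0864  1.5499] [ 0.3935 -0.3044  0.1441  0.1107  1.5499]
red (126, 227, 25, 80) [0.5378 0.4756 0.1969 0.057  0.1131] [0.525  0.3686 0.1489 0.0431 0.1131] [0.5362 0.462  0.1908 0.0552 0.1131]
orange (167, 0, 473, 109) [ 1.0352 -0.1987  1.1453  0.2695  1.5624]
orange (119, 44, 17, 60) [ 0.9914  0.468   0.1458  0.0316 -0.027 ]
orange (443, 246, 13, 28) [ 0.539  -0.2742  0.0625  0.0195  0.1497]
orange (433, 169, 9, 12) [ 0.7353 -0.2541  0.0275  0.0152  0.3572]
orange (95, 47, 4, 29) [1.023  0.5391 0.0696 0.0069 0.0687]
yellow (345, 157, 62, 40) [ 0.7585 -0.1263  0.149   0.0804  1.3638] [ 0.7559 -0.1247  0.1475  0.0797  1.3638]
yellow (227, 233, 37, 26) [ 0.5878  0.2058  0.086   0.0446 -1.2875] [ 0.5868  0.2042  0.0851  0.0442 -1.2875]
yellow (478, 242, 18,
[... 934 characters left out ...]
1  0.0867  0.0111 -1.4236]
green (366, 216, 12, 9) [ 0.6488 -0.1132  0.0295  0.0146  1.2288] [ 0.6353 -0.1008  0.0271  0.0134  1.2288]
green (325, 212, 12, 9) [ 0.6594 -0.0099  0.0279  0.0205  1.5483] [ 0.645  -0.006   0.0256  0.0188  1.5483]
mod (348, 261, 28, 38) [ 0.4982 -0.0842  0.0893  0.0481 -0.3404] [ 0.4981 -0.0828  0.0882  0.0475 -0.3404]
mod (313, 257, 20, 36) [ 0.5122  0.0132  0.0873  0.0474 -0.0215] [ 0.5119  0.0135  0.0862  0.0469 -0.0215]
mod (317, 211, 21, 36) [ 6.285e-01 -4.000e-04  8.970e-02  4.790e-02 -7.220e-02] [ 6.268e-01  1.000e-04  8.860e-02  4.740e-02 -7.220e-02]
mod (353, 214, 25, 38) [ 0.6165 -0.0961  0.0892  0.0475 -0.2564] [ 0.6149 -0.0945  0.0881  0.047  -0.2564]
```

View pics/crop1.png

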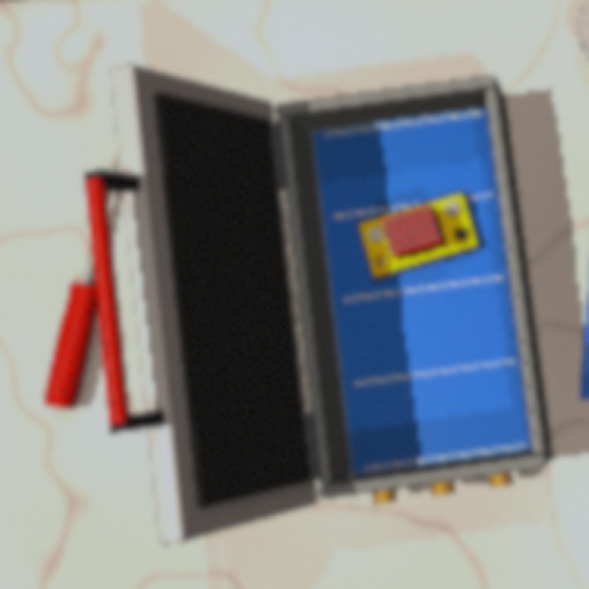

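The sizes agree with the given ones: mat 236x217, modules 89x48, dummy 86x45, tray 149x114, knob bar 62 mm. The crop shows the lid bar from (95,175) to (118,425), the dummy's red block at (413,231) and the floor lines at a yaw of about 0.12. I'm moving to a hover over the box.

```bash
python3 nudge.py '[[0.0413,-0.026,-0.003,0,0.8],[0.0413,-0.026,-0.003,0,0.8],[0.0413,-0.026,-0.003,0,0.8],[0.0413,-0.026,-0.003,0,0.8],[0.0413,-0.026,-0.003,0,0.8],[0.0413,-0.026,-0.003,0,0.8],[0.0413,-0.026,-0.003,0,0.8],[0.0413,-0.026,-0.003,0,0.8],[0.0413,-0.026,-0.003,0,0.8],[0.0413,-0.026,-0.003,0,0.8]]' 40; python3 nudge.py '[[0.0188,-0.0434,0,0,0.8],[0.0188,-0.0434,0,0,0.8],[0.0188,-0.0434,0,0,0.8],[0.0188,-0.0434,0,0,0.8],[0.0188,-0.0434,0,0,0.8],[0.0188,-0.0434,0,0,0.8],[0.0188,-0.0434,0,0,0.8],[0.0188,-0.0434,0,0,0.8],[0.0188,-0.0434,0,0,0.8],[0.0188,-0.0434,0,0,0.8],[0.0188,-0.0434,0,0,0.8],[0,0,0,0,0.8]]'
python3 - <<'E'
from h import *
c,im=shot("wrist","w1.png")
for b in blobs(mask(im,(18,150,100),(35,255,255)),100): print("yellow",cv2.boundingRect(b),rect(c,b,.023))
for b in blobs(mask(im,(0,130,60),(8,255,255))|mask(im,(172,130,60),(180,255,255)),100): print("red",cv2.boundingRect(b),rect(c,b,.06))
for b in blobs(mask(im,(100,120,60),(125,255,255)),300): print("blue",cv2.boundingRect(b),rect(c,b,.01))
to(.5878,.2058,.045,.283)
E
```

```text
t: 1.1
eef_pos: [0.5, -0.3044, 0.2612]
tool_rot: [-0.0, 0.993, 0.119, -0.0]
contact_force: [-0.0, -0.4, -0.1]
gripper_width: 0.803
grasp_force: 0.0
t: 2.3
eef_pos: [0.5861, 0.2155, 0.2609]
tool_rot: [-0.003, 0.992, 0.124, -0.0]
contact_force: [-0.6, 0.4, -0.9]
gripper_width: 0.8
grasp_force: 0.0
yellow (285, 167, 90, 48) [ 0.5871  0.2058  0.0863  0.045  -1.2815]
yellow (625, 80, 15, 32) [ 0.7379 -0.0376  0.0274  0.0123  0.5046]
red (618, 406, 22, 55) [ 0.4092 -0.1821  0.0787  0.0225  0.5046]
red (309, 178, 44, 11) [ 0.6017  0.21    0.0379  0.0089 -1.3217]
red (309, 191, 44, 6) [ 0.593   0.2078  0.0382  0.0041 -1.2875]
red (310, 205, 43, 6) [ 0.5802  0.2039  0.0378  0.0041 -1.2859]
red (310, 198, 43, 6) [ 0.5867  0.2056  0.0376  0.004  -1.2872]
blue (244, 78, 175, 271) [0.5436 0.2028 0.2788 0.1481 0.1244]
blue (416, 123, 224, 254) [ 0.5625 -0.0361  0.2352  0.2151 -0.1041]
tool delta [1.000e-04 6.000e-03 2.156e-01] yaw 0.2445 turn -0.0385 q1,q7 [-0.14 -1.91] t 2.35
```

View pics/w1.png

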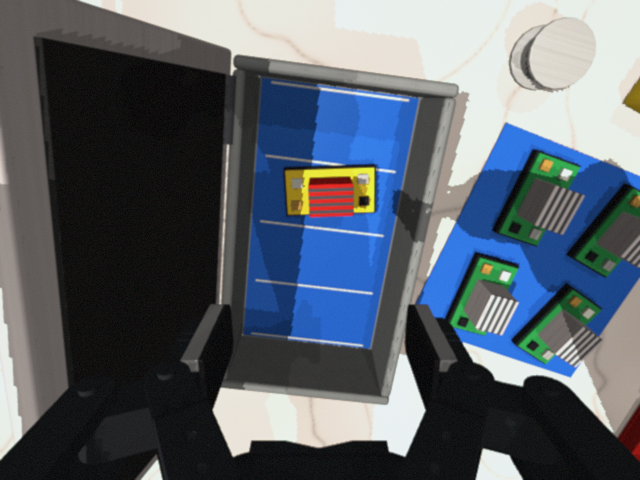

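The wrist view shows the dummy at (330,190) and the box floor centred at (331,213), with modules at right. The wrist and top views agree within 2 mm: dummy at (0.587,0.206), box at (0.544,0.203) with yaw 0.124. I'll grip the dummy along its 40 mm direction.

```bash
python3 nudge.py '[[0,0.006,0.038,-0.0385,0.85],[0,0,0.04,0,0.85],[0,0,0.04,0,0.85],[0,0,0.04,0,0.85],[0,0,0.035,0,0.85],[0,0,0.025,0,0.85],[0,0,0.013,0,0.85],[0,0,0,0,0.85],[0,0,0,0,0],[0,0,0,0,0],[0,0,0,0,0],[0,0,0,0,0]]' 40
```

```text
t: 3.55
eef_pos: [0.5897, 0.1998, 0.0308]
tool_rot: [0.0, 0.991, 0.137, 0.0]
contact_force: [-0.7, -1.1, 3.8]
gripper_width: 0.457
grasp_force: 41.9
```

```bash
python3 nudge.py '[[0,0,-0.02,0,0],[0,0,-0.04,0,0],[0,0,-0.045,0,0],[0,0,-0.045,0.1,0],[0,0,-0.04,0.1,0],[0,0,0,0.1,0]]'; python3 nudge.py '[[-0.0157,0.0432,0,0,0],[-0.0157,0.0432,0,0,0],[-0.0157,0.0432,0,0,0],[-0.0157,0.0432,0,0,0],[-0.0157,0.0432,0,0,0],[-0.0157,0.0432,0,0,0],[-0.0157,0.0432,0,0,0],[-0.0157,0.0432,0,0,0],[-0.0157,0.0432,0,0,0],[-0.0157,0.0432,0,0,0],[-0.0157,0.0432,0,0,0],[-0.0157,0.0432,0,0,0],[0,0,0,0,0],[0,0,0,0,0]]'
python3 - <<'E'
from h import *
c,im=shot("top")
for b in blobs(mask(im,(18,150,100),(35,255,255))[:400],100)[:4]: print("yellow",cv2.boundingRect(b),rect(c,b,.2))
to(.3906,-.3153,.028,-.021)
E
```

```text
t: 4.15
eef_pos: [0.5922, 0.2016, 0.2269]
tool_rot: [-0.002, 1.0, -0.014, 0.005]
contact_force: [0.9, -0.1, -1.9]
gripper_width: 0.464
grasp_force: 41.5
t: 5.55
eef_pos: [0.3872, -0.3139, 0.22]
tool_rot: [-0.0, 1.0, -0.014, -0.0]
contact_force: [0.5, 0.1, -0.8]
gripper_width: 0.465
grasp_force: 41.6
yellow (345, 157, 62, 40) [ 0.7157 -0.1007  0.1256  0.068   1.3645]
yellow (463, 319, 38, 24) [ 0.3856 -0.3118  0.0778  0.047   1.5508]
yellow (478, 242, 18, 21) [ 0.5476 -0.3287  0.0442  0.0326  0.1749]
tool delta [0.0027 0.0028 0.192 ] yaw -0.0244 turn -0.0034 q1,q7 [ 0.62 -1.06] t 5.6
```

```bash
python3 nudge.py '[[0.003,0.003,0.04,0,0],[0,0,0.045,0,0],[0,0,0.045,0,0],[0,0,0.035,0,0],[0,0,0.018,0,0],[0,0,0.010,0,0],[0,0,0,0,0],[0,0,0,0,0.7],[0,0,0,0,0.7],[0,0,0,0,0.7],[0,0,-0.02,0,0.7],[0,0,-0.045,0,0.7],[0,0,-0.045,0,0.7],[0,0,-0.045,0,0.7],[0,0,-0.04,0,0.8],[0,0,0,0,0.8]]'
python3 - <<'E'
from h import *
c,im=shot("wrist","w2.png")
for b in blobs(mask(im,(18,150,100),(35,255,255)),100)[:4]: print("yellow",cv2.boundingRect(b),rect(c,b,.018))
c,im=shot("top","t2.png")
for b in blobs(mask(im,(18,150,100),(35,255,255)),100)[:4]: print("yellow",cv2.boundingRect(b),rect(c,b,.018))
E
```

```text
t: 7.2
eef_pos: [0.3944, -0.3181, 0.2286]
tool_rot: [0.003, 1.0, -0.012, 0.005]
contact_force: [1.2, 0.2, 1.1]
gripper_width: 0.801
grasp_force: 0.0
yellow (266, 178, 95, 47) [ 0.3913 -0.3145  0.0856  0.0433  1.5453]
yellow (380, 0, 62, 18) [ 0.5462 -0.3956  0.0482  0.012   1.5482]
yellow (17, 30, 12, 15) [ 0.533  -0.0844  0.0094  0.0085 -0.3396]
yellow (345, 157, 62, 40) [ 0.7598 -0.127   0.1497  0.0808  1.362 ]
yellow (437, 311, 37, 20) [ 0.3922 -0.3135  0.0901  0.0465  1.551 ]
yellow (478, 242, 18, 21) [ 0.5594 -0.3985  0.0526  0.0388  0.1749]
```

View pics/w2.png

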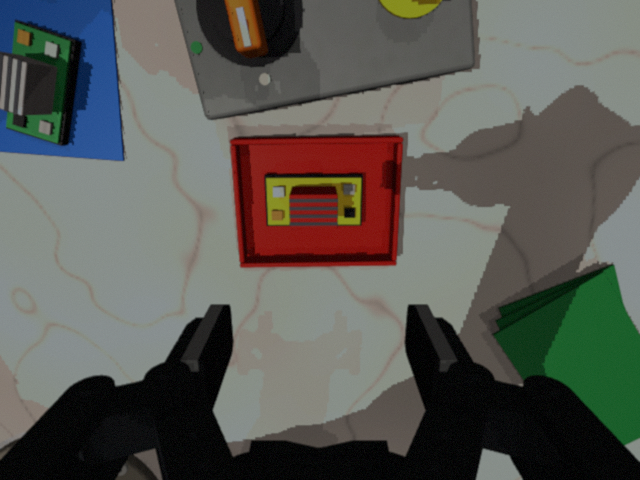

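The wrist view shows the dummy lying flat inside the red tray at (314,201). Next are the modules.

```bash
cat >> h.py <<'E'
def mods(c,im):
    g=mask(im,(100,120,60),(125,255,255))
    for b in blobs(g,150):
        P=plane(c,cv2.convexHull(b).reshape(-1,2),.003).mean(0)
        if abs(P[1]+.04)>.13: continue
        hull=np.zeros(g.shape,np.uint8); cv2.fillPoly(hull,[cv2.convexHull(b)],255)
        for h in blobs(cv2.erode(hull,np.ones((3,3)))&~g,80): print("mod",cv2.boundingRect(h),rect(c,h,.016))
E
python3 - <<'E'
from h import *
mods(cam("top"),cv2.imread("pics/t2.png"))
to(.498,-.084,.2,-.34+np.pi/2)
E
```

```text
mod (313, 257, 20, 36) [ 0.5122  0.0132  0.0873  0.0474 -0.0215]
mod (348, 261, 28, 38) [ 0.4979 -0.0841  0.0885  0.0481 -0.3404]
mod (317, 211, 21, 36) [ 6.285e-01 -4.000e-04  8.970e-02  4.790e-02 -7.220e-02]
mod (353, 214, 25, 38) [ 0.616  -0.0961  0.0891  0.048  -0.2651]
tool delta [ 0.1005 -0.2349  0.0235] yaw -0.0239 turn -1.2547 q1,q7 [ 0.62 -1.06] t 7.3
```

```bash
python3 nudge.py '[[0.0168,-0.0392,0.004,0,0.85],[0.0168,-0.0392,0.004,0,0.85],[0.0168,-0.0392,0.004,0,0.85],[0.0168,-0.0392,0.004,0,0.85],[0.0168,-0.0392,0.004,0,0.85],[0.0168,-0.0392,0.004,0,0.85],[0,0,0,-0.14,0.85],[0,0,0,-0.14,0.85],[0,0,0,-0.14,0.85],[0,0,0,-0.14,0.85],[0,0,0,-0.14,0.85],[0,0,0,-0.14,0.85],[0,0,0,-0.14,0.85],[0,0,0,-0.14,0.85],[0,0,0,-0.135,0.85],[0,0,0,0,0.85]]'
python3 - <<'E'
from h import *
to(.498,-.084,.024,-.34+np.pi/2)
E
```

```text
t: 8.9
eef_pos: [0.4966, -0.0832, 0.1968]
tool_rot: [-0.001, 0.816, 0.578, -0.001]
contact_force: [0.6, 0.2, 1.0]
gripper_width: 0.848
grasp_force: 0.0
tool delta [-0.0002  0.0021  0.1727] yaw 1.2324 turn 0.0016 q1,q7 [ 0.42 -0.43] t 8.9
```

```bash
python3 nudge.py '[[0,0.002,0.04,0,0.85],[0,0,0.045,0,0.85],[0,0,0.04,0,0.85],[0,0,0.03,0,0.85],[0,0,0.017,0,0.85],[0,0,0,0,0.85],[0,0,0,0,0],[0,0,0,0,0],[0,0,0,0,0],[0,0,0,0,0]]'; python3 nudge.py '[[0,0,-0.02,0,0],[0,0,-0.04,0,0],[0,0,-0.045,0,0],[0,0,-0.045,0,0],[0,0,-0.04,0,0],[0,0,0,0.13,0],[0,0,0,0.14,0],[0,0,0,0.14,0],[0,0,0,0.14,0],[0,0,0,0.14,0],[0,0,0,0.14,0],[0,0,0,0.14,0],[0,0,0,0.14,0],[0,0,0,0,0]]'
python3 - <<'E'
from h import *
to(.6448,.2155,.033,.124)
E
```

```text
t: 9.9
eef_pos: [0.5005, -0.0841, 0.0275]
tool_rot: [0.001, 0.817, 0.577, 0.001]
contact_force: [-1.3, 1.1, 5.2]
gripper_width: 0.46
grasp_force: 42.1
t: 11.3
eef_pos: [0.4992, -0.084, 0.2164]
tool_rot: [0.0, 0.998, 0.06, -0.0]
contact_force: [-0.7, 0.3, -2.3]
gripper_width: 0.464
grasp_force: 41.4
tool delta [ 0.1804 -0.28    0.1833] yaw 0.1199 turn -0.0041 q1,q7 [ 0.29 -1.48] t 11.3
```

```bash
python3 nudge.py '[[0.0258,-0.04,0,0,0],[0.0258,-0.04,0,0,0],[0.0258,-0.04,0,0,0],[0.0258,-0.04,0,0,0],[0.0258,-0.04,0,0,0],[0.0258,-0.04,0,0,0],[0.0258,-0.04,0,0,0],[0,0,0,0,0],[0,0,0,0,0]]'
python3 - <<'E'
from h import *
to(.6448,.2155,.037,.124)
E
```

```text
t: 12.2
eef_pos: [0.6445, 0.2173, 0.2156]
tool_rot: [-0.0, 0.998, 0.063, -0.001]
contact_force: [0.1, -1.5, -2.8]
gripper_width: 0.463
grasp_force: 41.5
tool delta [0.0003 0.0019 0.1785] yaw 0.127 turn 0.003 q1,q7 [-0.17 -2.01] t 12.2
```

```bash
python3 nudge.py '[[0,0.002,0.035,0,0],[0,0,0.045,0,0],[0,0,0.04,0,0],[0,0,0.03,0,0],[0,0,0.018,0,0],[0,0,0.0105,0,0],[0,0,0,0,0],[0,0,0,0,0.7],[0,0,0,0,0.7],[0,0,0,0,0.7],[0,0,-0.02,0,0.7],[0,0,-0.045,0,0.7],[0,0,-0.045,0,0.7],[0,0,-0.045,0,0.7],[0,0,-0.03,0,0.85],[0,0,0,0,0.85]]'
python3 - <<'E'
from h import *
c,im=shot("wrist","w3.png")
mods(c,im); g=mask(im,(45,100,40),(85,255,255))
for b in blobs(g,200): print("green",cv2.boundingRect(b),rect(c,b,.023))
to(.512,.013,.2,-.02+np.pi/2)
E
```

```text
t: 13.8
eef_pos: [0.6482, 0.2154, 0.23]
tool_rot: [-0.002, 0.998, 0.061, 0.005]
contact_force: [0.3, -0.4, 0.5]
gripper_width: 0.85
grasp_force: 0.0
mod (496, 193, 91, 96) [ 0.6285 -0.0059  0.0896  0.0743 -0.0695]
mod (578, 215, 62, 97) [ 0.6168 -0.0919  0.0881  0.0624 -0.2613]
mod (468, 301, 64, 85) [ 0.5154  0.0074  0.0925  0.0719 -0.0382]
mod (532, 379, 65, 32) [ 0.4641 -0.0824  0.0816  0.0203  1.3485]
green (274, 179, 97, 49) [ 0.6444  0.2131  0.0871  0.0448 -1.449 ]
green (502, 197, 76, 92) [ 0.6301  0.006   0.0853  0.0447 -0.0778]
green (586, 220, 54, 91) [ 0.6183 -0.0874  0.0854  0.0444 -0.2491]
green (472, 307, 56, 50) [ 0.5309  0.0183  0.0578  0.0449 -0.0407]
tool delta [-0.1584  0.184   0.0255] yaw 0.1213 turn -1.4294 q1,q7 [-0.16 -2.01] t 13.85
```

View pics/w3.png

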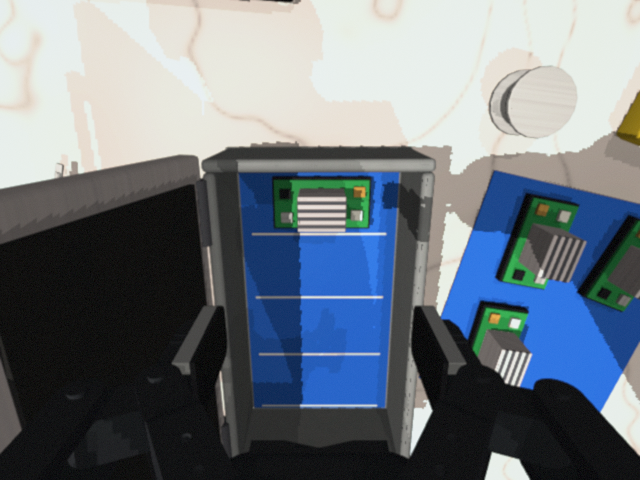

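The first module lies flat in slot 4 at (322,204), measured at (0.644,0.213). Next is module B at (0.512,0.013).

```bash
python3 nudge.py '[[-0.0317,0.0368,0.005,0,0.85],[-0.0317,0.0368,0.005,0,0.85],[-0.0317,0.0368,0.005,0,0.85],[-0.0317,0.0368,0.005,0,0.85],[-0.0317,0.0368,0.005,0,0.85],[0,0,0,-0.14,0.85],[0,0,0,-0.14,0.85],[0,0,0,-0.14,0.85],[0,0,0,-0.14,0.85],[0,0,0,-0.14,0.85],[0,0,0,-0.14,0.85],[0,0,0,-0.14,0.85],[0,0,0,-0.14,0.85],[0,0,0,-0.14,0.85],[0,0,0,-0.14,0.85],[0,0,0,-0.03,0.85],[0,0,0,0,0.85]]'
python3 - <<'E'
from h import *
c,im=shot("wrist")
for b in blobs(mask(im,(45,100,40),(85,255,255)),200): print("green",cv2.boundingRect(b),rect(c,b,.016))
to(.512,.013,.024,-.02+np.pi/2)
E
```

```text
t: 15.55
eef_pos: [0.5097, 0.0119, 0.1972]
tool_rot: [-0.0, 0.715, 0.699, -0.0]
contact_force: [0.1, 0.3, 1.3]
gripper_width: 0.852
grasp_force: 0.0
green (269, 175, 106, 55) [ 0.5113  0.0136  0.0873  0.0452 -0.0434]
green (576, 285, 64, 54) [ 0.7813 -0.0965  0.0584  0.047  -0.2036]
green (404, 186, 109, 56) [ 6.267e-01  4.000e-04  8.660e-02  4.550e-02 -7.470e-02]
green (385, 283, 102, 47) [ 0.6148 -0.0946  0.0863  0.0452 -0.258 ]
tool delta [0.0011 0.0023 0.1734] yaw 1.5483 turn -0.0025 q1,q7 [ 0.36 -0.36] t 15.6
```

```bash
python3 nudge.py '[[0.0015,0.002,0.04,0.02,0.85],[0,0,0.045,0,0.85],[0,0,0.04,0,0.85],[0,0,0.03,0,0.85],[0,0,0.018,0,0.85],[0,0,0,0,0.85],[0,0,0,0,0],[0,0,0,0,0],[0,0,0,0,0],[0,0,0,0,0]]'; python3 nudge.py '[[0,0,-0.02,0,0],[0,0,-0.04,0,0],[0,0,-0.045,0,0],[0,0,-0.045,0,0],[0,0,-0.04,0,0],[0,0,0,0.14,0],[0,0,0,0.14,0],[0,0,0,0.14,0],[0,0,0,0.14,0],[0,0,0,0.14,0],[0,0,0,0.14,0],[0,0,0,0.14,0],[0,0,0,0.14,0],[0,0,0,0.14,0],[0,0,0,0.145,0],[0,0,0,0,0]]'
python3 - <<'E'
from h import *
to(.5773,.207,.2,.124)
E
```

```text
t: 16.6
eef_pos: [0.5132, 0.0136, 0.0262]
tool_rot: [0.001, 0.721, 0.693, 0.001]
contact_force: [-0.9, 0.6, 7.7]
gripper_width: 0.461
grasp_force: 42.1
t: 18.2
eef_pos: [0.5118, 0.0134, 0.2149]
tool_rot: [0.0, 0.998, 0.062, -0.0]
contact_force: [-0.2, 0.1, -3.3]
gripper_width: 0.46
grasp_force: 41.3
tool delta [ 0.0891 -0.1839  0.0149] yaw 0.1249 turn 0.0009 q1,q7 [ 0.18 -1.7 ] t 18.2
```

```bash
python3 nudge.py '[[0.0178,-0.0366,0,0,0],[0.0178,-0.0366,0,0,0],[0.0178,-0.0366,0,0,0],[0.0178,-0.0366,0,0,0],[0.0178,-0.0366,0,0,0],[0,0,0,0,0],[0,0,0.035,0,0],[0,0,0.045,0,0],[0,0,0.04,0,0],[0,0,0.03,0,0],[0,0,0.018,0,0],[0,0,0.011,0,0],[0,0,0,0,0]]'; python3 nudge.py '[[0,0,0,0,0.7],[0,0,0,0,0.7],[0,0,0,0,0.7],[0,0,-0.02,0,0.7],[0,0,-0.045,0,0.7],[0,0,-0.045,0,0.7],[0,0,-0.045,0,0.7],[0,0,-0.03,0,0.85],[0,0,0,0,0.85]]'
python3 - <<'E'
from h import *
c,im=shot("wrist","w4.png")
for b in blobs(mask(im,(45,100,40),(85,255,255)),200): print("green",cv2.boundingRect(b),rect(c,b,.023),rect(c,b,.016)[:2])
to(.627,0,.2,-.073+np.pi/2)
E
```

```text
t: 19.5
eef_pos: [0.5772, 0.2057, 0.0352]
tool_rot: [0.0, 0.998, 0.064, -0.001]
contact_force: [1.8, 0.3, -2.6]
gripper_width: 0.464
grasp_force: 41.8
t: 20.4
eef_pos: [0.5802, 0.2078, 0.2271]
tool_rot: [-0.002, 0.998, 0.063, 0.005]
contact_force: [0.3, -0.1, -0.8]
gripper_width: 0.849
grasp_force: 0.0
green (271, 98, 105, 56) [ 0.6437  0.2131  0.087   0.0451 -1.4557] [0.6433 0.213 ]
green (514, 122, 83, 104) [ 0.6283  0.0057  0.0853  0.0449 -0.0765] [0.6277 0.0014]
green (272, 179, 99, 49) [ 0.5769  0.2058  0.0871  0.0445 -1.4439] [0.5752 0.2056]
green (604, 178, 36, 72) [ 0.5975 -0.0679  0.069   0.0313  0.376 ] [ 0.5962 -0.0737]
tool delta [0.0215 0.2114 0.0241] yaw 0.1264 turn -1.3714 q1,q7 [-0.12 -2.06] t 20.45
```

Slots 4 and 3 are filled cleanly. Next is module C at (0.627,0).

```bash
python3 nudge.py '[[0.0043,0.0423,0.005,0,0.85],[0.0043,0.0423,0.005,0,0.85],[0.0043,0.0423,0.005,0,0.85],[0.0043,0.0423,0.005,0,0.85],[0.0043,0.0423,0.005,0,0.85],[0,0,0,-0.14,0.85],[0,0,0,-0.14,0.85],[0,0,0,-0.14,0.85],[0,0,0,-0.14,0.85],[0,0,0,-0.14,0.85],[0,0,0,-0.14,0.85],[0,0,0,-0.14,0.85],[0,0,0,-0.14,0.85],[0,0,0,-0.14,0.85],[0,0,0,-0.11,0.85],[0,0,0,0,0.85]]'
python3 - <<'E'
from h import *
c,im=shot("wrist")
for b in blobs(mask(im,(45,100,40),(85,255,255)),200): print("green",cv2.boundingRect(b),rect(c,b,.016))
to(.627,0.0005,.024,-.073+np.pi/2)
E
```

```text
t: 22.05
eef_pos: [0.6246, -0.0011, 0.1945]
tool_rot: [-0.001, 0.733, 0.681, -0.001]
contact_force: [-0.2, 0.1, -0.7]
gripper_width: 0.849
grasp_force: 0.0
green (270, 177, 107, 53) [ 6.275e-01  2.000e-04  8.720e-02  4.470e-02 -7.310e-02]
green (455, 268, 76, 54) [ 0.7742 -0.0959  0.0577  0.047  -0.2113]
green (267, 275, 102, 59) [ 0.6156 -0.0945  0.0872  0.045  -0.2641]
tool delta [0.0017 0.0024 0.1707] yaw 1.494 turn -0.0038 q1,q7 [ 0.38 -0.46] t 22.1
```

```bash
python3 nudge.py '[[0.0015,0.002,0.04,0,0.85],[0,0,0.045,0,0.85],[0,0,0.04,0,0.85],[0,0,0.03,0,0.85],[0,0,0.016,0,0.85],[0,0,0,0,0.85],[0,0,0,0,0],[0,0,0,0,0],[0,0,0,0,0],[0,0,0,0,0]]'; python3 nudge.py '[[0,0,-0.02,0,0],[0,0,-0.04,0,0],[0,0,-0.045,0,0],[0,0,-0.045,0,0],[0,0,-0.04,0,0],[0,0,0,0.14,0],[0,0,0,0.14,0],[0,0,0,0.14,0],[0,0,0,0.14,0],[0,0,0,0.14,0],[0,0,0,0.14,0],[0,0,0,0.14,0],[0,0,0,0.14,0],[0,0,0,0.14,0],[0,0,0,0.115,0],[0,0,0,0,0]]'
python3 - <<'E'
from h import *
to(.5099,.1986,.2,.124)
E
```

```text
t: 23.1
eef_pos: [0.6292, 0.0007, 0.0269]
tool_rot: [0.001, 0.733, 0.68, 0.001]
contact_force: [0.7, 0.7, 6.2]
gripper_width: 0.457
grasp_force: 43.1
t: 24.7
eef_pos: [0.6272, 0.0005, 0.2151]
tool_rot: [0.0, 0.998, 0.06, 0.0]
contact_force: [-0.2, 0.1, -1.7]
gripper_width: 0.459
grasp_force: 42.1
tool delta [-0.0926 -0.2107  0.015 ] yaw 0.1205 turn -0.0035 q1,q7 [ 0.18 -1.7 ] t 24.7
```

```bash
python3 nudge.py '[[-0.0185,-0.042,0,0,0],[-0.0185,-0.042,0,0,0],[-0.0185,-0.042,0,0,0],[-0.0185,-0.042,0,0,0],[-0.0185,-0.042,0,0,0],[0,0,0,0,0],[0,0,0.035,0,0],[0,0,0.045,0,0],[0,0,0.04,0,0],[0,0,0.03,0,0],[0,0,0.018,0,0],[0,0,0.011,0,0],[0,0,0,0,0]]'; python3 nudge.py '[[0,0,0,0,0.7],[0,0,0,0,0.7],[0,0,0,0,0.7],[0,0,-0.02,0,0.7],[0,0,-0.045,0,0.7],[0,0,-0.045,0,0.7],[0,0,-0.045,0,0.7],[0,0,-0.03,0,0.85],[0,0,0,0,0.85]]'
python3 - <<'E'
from h import *
c,im=shot("wrist","w5.png")
for b in blobs(mask(im,(45,100,40),(85,255,255)),200): print("green",cv2.boundingRect(b),rect(c,b,.023),rect(c,b,.016)[:2])
to(.6156,-.0945,.2,-.262+np.pi/2)
E
```

```text
t: 26.0
eef_pos: [0.5102, 0.1977, 0.0353]
tool_rot: [0.0, 0.998, 0.062, -0.0]
contact_force: [-1.0, 1.0, -2.0]
gripper_width: 0.46
grasp_force: 42.3
t: 26.9
eef_pos: [0.5129, 0.1992, 0.2264]
tool_rot: [-0.001, 0.998, 0.061, 0.005]
contact_force: [-0.2, 0.6, 0.2]
gripper_width: 0.851
grasp_force: 0.0
green (269, 98, 105, 56) [ 0.5765  0.2058  0.0871  0.0449 -1.4492] [0.5762 0.2058]
green (267, 6, 111, 64) [ 0.6434  0.2131  0.0871  0.0452 -1.4497] [0.6444 0.2132]
green (272, 179, 98, 50) [ 0.5092  0.1976  0.0872  0.0453 -1.4489] [0.5075 0.1974]
green (621, 129, 19, 40) [ 0.5882 -0.0615  0.034   0.0151  0.3714] [ 0.5881 -0.067 ]
tool delta [0.0676 0.3033 0.0238] yaw 0.1213 turn -1.1875 q1,q7 [-0.09 -2.09] t 26.95
```

```bash
python3 nudge.py '[[0.0097,0.0433,0.004,0,0.85],[0.0097,0.0433,0.004,0,0.85],[0.0097,0.0433,0.004,0,0.85],[0.0097,0.0433,0.004,0,0.85],[0.0097,0.0433,0.004,0,0.85],[0.0097,0.0433,0.004,0,0.85],[0.0097,0.0433,0,0,0.85],[0,0,0,-0.14,0.85],[0,0,0,-0.14,0.85],[0,0,0,-0.14,0.85],[0,0,0,-0.14,0.85],[0,0,0,-0.14,0.85],[0,0,0,-0.14,0.85],[0,0,0,-0.14,0.85],[0,0,0,-0.14,0.85],[0,0,0,-0.07,0.85],[0,0,0,0,0.85]]'
python3 - <<'E'
from h import *
c,im=shot("wrist")
for b in blobs(mask(im,(45,100,40),(85,255,255)),200): print("green",cv2.boundingRect(b),rect(c,b,.016))
to(.6156,-.0945,.024,-.262+np.pi/2)
E
```

```text
t: 28.65
eef_pos: [0.6135, -0.095, 0.1954]
tool_rot: [-0.001, 0.792, 0.61, -0.001]
contact_force: [0.5, 0.1, -0.3]
gripper_width: 0.85
grasp_force: 0.0
green (474, 118, 79, 63) [ 0.774  -0.0901  0.0579  0.0469 -0.2088]
green (270, 178, 106, 53) [ 0.6157 -0.0953  0.0873  0.0449 -0.2585]
tool delta [0.001  0.002  0.1717] yaw 1.3097 turn 0.0009 q1,q7 [ 0.5  -0.47] t 28.7
```

```bash
python3 nudge.py '[[0.0005,0.002,0.04,0,0.85],[0,0,0.045,0,0.85],[0,0,0.04,0,0.85],[0,0,0.03,0,0.85],[0,0,0.017,0,0.85],[0,0,0,0,0.85],[0,0,0,0,0],[0,0,0,0,0],[0,0,0,0,0],[0,0,0,0,0]]'; python3 nudge.py '[[0,0,-0.02,0,0],[0,0,-0.04,0,0],[0,0,-0.045,0,0],[0,0,-0.045,0,0],[0,0,-0.04,0,0],[0,0,0,0.14,0],[0,0,0,0.14,0],[0,0,0,0.14,0],[0,0,0,0.14,0],[0,0,0,0.14,0],[0,0,0,0.14,0],[0,0,0,0.14,0],[0,0,0,0.14,0],[0,0,0,0.07,0],[0,0,0,0,0]]'
python3 - <<'E'
from h import *
to(.4424,.1901,.2,.124)
E
```

```text
t: 29.7
eef_pos: [0.6179, -0.095, 0.0269]
tool_rot: [0.001, 0.793, 0.61, 0.001]
contact_force: [0.5, 0.6, 7.9]
gripper_width: 0.462
grasp_force: 42.7
t: 31.2
eef_pos: [0.6161, -0.0948, 0.2151]
tool_rot: [0.0, 0.998, 0.06, 0.0]
contact_force: [-0.7, -0.4, -1.7]
gripper_width: 0.462
grasp_force: 41.7
tool delta [-0.1381 -0.3038  0.015 ] yaw 0.121 turn -0.003 q1,q7 [ 0.32 -1.54] t 31.2
```

```bash
python3 nudge.py '[[-0.0197,-0.0433,0,0,0],[-0.0197,-0.0433,0,0,0],[-0.0197,-0.0433,0,0,0],[-0.0197,-0.0433,0,0,0],[-0.0197,-0.0433,0,0,0],[-0.0197,-0.0433,0,0,0],[-0.0197,-0.0433,0,0,0],[0,0,0,0,0],[0,0,0.035,0,0],[0,0,0.045,0,0],[0,0,0.04,0,0],[0,0,0.03,0,0],[0,0,0.018,0,0],[0,0,0.011,0,0],[0,0,0,0,0]]'; python3 nudge.py '[[0,0,0,0,0.7],[0,0,0,0,0.7],[0,0,0,0,0.7],[0,0,-0.02,0,0.7],[0,0,-0.045,0,0.7],[0,0,-0.045,0,0.7],[0,0,-0.045,0,0.7],[0,0,-0.04,0,0.85],[0,0,-0.04,0,0.85],[0,0,-0.04,0,0.85],[0,0,-0.04,0,0.85],[0,0,-0.04,0,0.85],[0,0,0,0,0.85]]'
python3 - <<'E'
from h import *
c,im=shot("wrist","w6.png")
for b in blobs(mask(im,(45,100,40),(85,255,255)),200): print("green",cv2.boundingRect(b),rect(c,b,.023))
c,im=shot("top","t6.png"); ch,ims=shot("scene","s6.png")
for b in blobs(mask(im,(45,100,40),(85,255,255))[:330],60): print("top green",cv2.boundingRect(b),rect(c,b,.023))
for b in blobs(mask(im,(18,150,100),(35,255,255)),100)[:4]: print("yellow",cv2.boundingRect(b),rect(c,b,.018))
for n,cc,i in(("top",c,im),("scene",ch,ims)):
    for b in blobs(mask(i,(0,150,60),(6,255,255)),20): print(n,"red",cv2.boundingRect(b),cv2.minAreaRect(b))
E
```

```text
t: 32.7
eef_pos: [0.4427, 0.1891, 0.0353]
tool_rot: [0.0, 0.998, 0.061, -0.0]
contact_force: [-0.9, -0.2, -2.9]
gripper_width: 0.459
grasp_force: 42.1
t: 34.0
eef_pos: [0.4446, 0.1908, 0.3971]
tool_rot: [-0.002, 0.998, 0.061, 0.005]
contact_force: [-0.2, 0.2, 0.1]
gripper_width: 0.851
grasp_force: 0.0
green (284, 40, 74, 41) [ 0.5759  0.2055  0.0869  0.0443 -1.4495]
green (286, 100, 70, 38) [ 0.5088  0.1971  0.0867  0.0447 -1.4492]
green (288, 155, 67, 36) [ 0.4414  0.1886  0.0867  0.046  -1.4491]
green (284, 0, 76, 19) [ 0.6303  0.2112  0.0869  0.0185 -1.4496]
top green (351, 161, 19, 22) [ 0.7707 -0.0877  0.051   0.041  -0.1916]
top green (224, 212, 37, 22) [ 0.645   0.2123  0.0873  0.0454 -1.448 ]
top green (227, 239, 37, 22) [ 0.5771  0.2052  0.0876  0.0454 -1.4396]
top green (230, 266, 37, 22) [ 0.5103  0.1971  0.0874  0.0454 -1.445 ]
top green (234, 293, 37, 20) [ 0.4434  0.188   0.0861  0.0448 -1.466 ]
top green (453, 230, 39, 13) [ 0.6012 -0.365   0.099   0.0155 -1.4141]
top green (486, 243, 17, 17) [ 0.5627 -0.4184  0.0401  0.0385 -0.8238]
yellow (345, 157, 62, 40) [ 0.7598 
[... 434 characters left out ...]
(38.013153076171875, 89.44271850585938), 63.43495178222656)
scene red (0, 0, 99, 30) ((47.96146774291992, 11.345146179199219), (28.437828063964844, 98.40433502197266), 85.48600769042969)
scene red (211, 27, 37, 102) ((229.36593627929688, 76.90319061279297), (102.79922485351562, 27.44216537475586), 84.64418029785156)
scene red (363, 109, 57, 16) ((390.8420715332031, 116.72653198242188), (57.271034240722656, 5.650628566741943), 12.26477336883545)
scene red (247, 0, 15, 14) ((254.0, 6.5), (13.0, 14.0), 90.0)
scene red (145, 0, 47, 20) ((168.0, 9.5), (19.0, 46.0), 90.0)
scene red (209, 0, 10, 18) ((212.8793182373047, 8.051726341247559), (4.270992755889893, 18.75522804260254), 21.801406860351562)
```

View pics/w6.png

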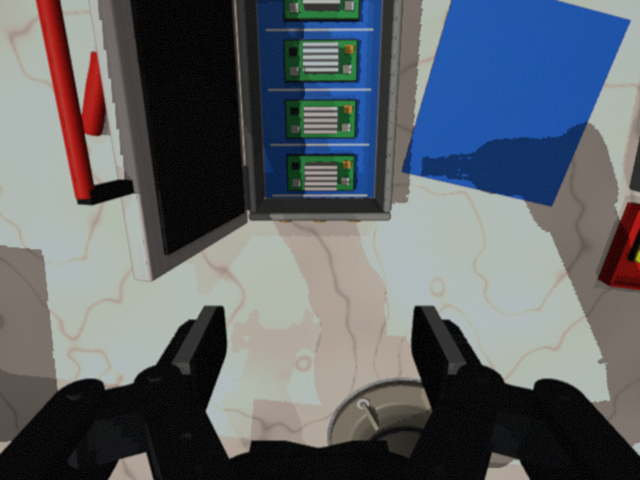

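The wrist view shows all four modules flat in their slots, with the lid bar at left running from (50,0) to (85,200). Now I'll triangulate the bar from the top and scene views and check it against the hinge geometry.

Run:
```python
from h import *
c=cam("top");s=cam("scene")
im=cv2.imread("pics/top0.png")
# bar in top: per-row rightmost red run (screwdriver lies left of it)
m=mask(im,(0,150,60),(6,255,255)); pts=[]
for r in range(229,306):
    x=np.flatnonzero(m[r,120:160])+120
    if len(x): 
        run=np.split(x,np.flatnonzero(np.diff(x)>1)+1)[-1]
        if len(run)<=8: pts.append(((run[0]+run[-1])/2,r))
pts=np.array(pts); k=np.polyfit(pts[:,1],pts[:,0],1); print("rows",pts[0,1],pts[-1,1],"fit",k)
mid=np.array([np.polyval(k,267),267.]); 
for z in(.29,.297,.30): print(z,plane(c,[mid],z))
P=lambda c:np.diag([c[0],c[0],1])@np.eye(3)
def Pm(c):
    f,cx,cy,V=c; K=np.array([[f,0,cx],[0,f,cy],[0,0,1]]); return K@np.diag([1,-1,-1])@V[:3]
X=cv2.triangulatePoints(Pm(c),Pm(s),mid.reshape(2,1),np.array([[390.84],[116.73]])); X=(X[:3]/X[3]).ravel(); print("tri",X,proj(c,X),proj(s,X))
a=.1244; B=np.array([.5436,.2028]); Rb=np.array([[np.cos(a),-np.sin(a)],[np.sin(a),np.cos(a)]])
print("bar in box",Rb.T@(X[:2]-B))
for th in(1.65,1.7,1.75,1.8):
    d=.085-.21*np.cos(th)+.01*np.sin(th); z=.09+.21*np.sin(th)+.01*np.cos(th); w=B+Rb@[0,d]; print(th,d,z,w,"top px",proj(c,[*w,z]),"scene",proj(s,[*w,z]))
```

```text
rows 229.0 305.0 fit [1.00594181e-01 1.17171160e+02]
0.29 [[0.5259276 0.3554579 0.29     ]]
0.297 [[0.52559877 0.35287082 0.297     ]]
0.3 [[0.52545784 0.35176207 0.3       ]]
tri [0.52538483 0.35523117 0.28944267] [[144.25391781 267.29742117]] [[391.11513581 116.68868457]]
bar in box [0.00083916 0.15351335]
1.65 0.1115840369339533 0.2985504470872556 [0.52975472 0.31352175] top px [[164.93722554 264.35886227]] scene [[383.06519882 116.98498126]]
1.7 0.12197399190658485 0.2969611652520631 [0.52846554 0.32383141] top px [[159.66831768 265.1861841 ]] scene [[385.05754558 116.6154704 ]]
1.75 0.1322715311551327 0.29485458828703176 [0.52718783 0.33404938] top px [[154.56023552 266.01573804]] scene [[386.97987133 116.47392952]]
1.8 0.14245091619433023 0.29223598153749014 [0.52592478 0.3441501 ] top px [[149.63393033 266.84394436]] scene [[388.82795067 116.55568669]]
```

Run:
```python
from h import *
c=cam("wrist"); im=cv2.imread("pics/w6.png"); m=mask(im,(0,150,60),(6,255,255))
a=.1244; B=np.array([.5436,.2028]); Rb=np.array([[np.cos(a),-np.sin(a)],[np.sin(a),np.cos(a)]])
for r in(20,60,100,140,180):
    x=np.flatnonzero(m[r,:120]); run=np.split(x,np.flatnonzero(np.diff(x)>1)+1)[0]
    for z in(.289,.295): print(r,run[0],run[-1],z,(plane(c,[[run.mean(),r]],z)[0,:2]-B)@Rb, np.ptp(plane(c,[[run[0],r],[run[-1]+1,r]],z)[:,1]))
to(.5254,.353,.36,.124)
```

```text
20 40 60 0.289 [0.02290893 0.14629938] 0.011447900653479115
20 40 60 0.295 [0.02187119 0.14266969] 0.011165574009894541
60 48 68 0.289 [0.00273216 0.14627868] 0.011792874682250487
60 48 68 0.295 [0.00219201 0.14264951] 0.011502040333837282
100 57 74 0.289 [-0.01869692  0.14654834] 0.010422212928012986
100 57 74 0.295 [-0.01870859  0.14291252] 0.010165181662302625
140 64 83 0.289 [-0.04150056  0.1465343 ] 0.01195157751664011
140 64 83 0.295 [-0.04094984  0.14289882] 0.01165682925947481
180 73 87 0.289 [-0.06581124  0.1474522 ] 0.009260551131288874
180 73 87 0.295 [-0.06466098  0.14379408] 0.009032168618391512
tool delta [ 0.1022 -0.1528  0.0306] yaw 0.1214 turn -0.0026 q1,q7 [ 0.   -2.02] t 34.15
```

The bar is about 144–150 mm from the box centre along the box's y, at z ≈ 0.291, so the lid is near 1.81. I'll approach and pinch it; the pads will self-centre.

```bash
python3 nudge.py '[[0.0201,-0.0296,0,0,0.85],[0.0201,-0.0296,0,0,0.85],[0.0201,-0.0296,0,0,0.85],[0.0201,-0.0296,0,0,0.85],[0.0201,-0.0296,0,0,0.85],[0,0,0,0,0.85],[0,0,0.03,0,0.85],[0,0,0.03,0,0.85],[0,0,0.03,0,0.85],[0,0,0,0,0.85]]' 35
python3 - <<'E'
from h import *
to(.5255,.3477,.272,.124)
c,im=shot("wrist","w7.png")
c,im=shot("top")
for b in blobs(mask(im,(45,100,40),(85,255,255))[:330],60): print("top green",cv2.boundingRect(b),rect(c,b,.023))
E
```

```text
t: 35.15
eef_pos: [0.5224, 0.3453, 0.2952]
tool_rot: [0.003, 0.998, 0.061, -0.004]
contact_force: [-0.2, -0.5, 0.0]
gripper_width: 0.849
grasp_force: 0.0
tool delta [ 0.0036 -0.0022  0.0231] yaw 0.1214 turn -0.0026 q1,q7 [-0.24 -2.33] t 35.15
top green (234, 293, 37, 23) [ 0.4426  0.1888  0.0875  0.0469 -1.4529]
top green (351, 161, 19, 22) [ 0.7709 -0.0876  0.0507  0.0407 -0.2059]
top green (224, 212, 37, 22) [ 0.645   0.2124  0.0876  0.0454 -1.448 ]
top green (230, 266, 37, 22) [ 0.5101  0.1972  0.0871  0.0451 -1.445 ]
top green (227, 239, 37, 22) [ 0.5775  0.2054  0.0871  0.045  -1.445 ]
top green (453, 230, 39, 13) [ 0.6012 -0.365   0.099   0.0155 -1.4141]
top green (486, 243, 17, 17) [ 0.5627 -0.4184  0.0401  0.0384 -0.8238]
```

View pics/w7.png

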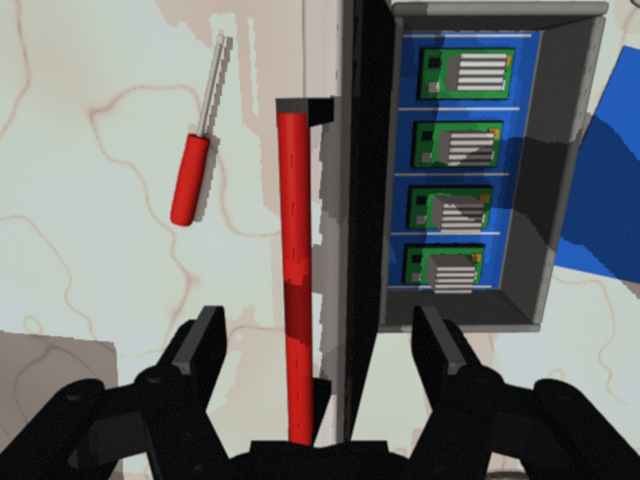

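The bar runs from (293,105) to (303,440), between the fingers and about 6 mm to the left of centre. The modules are still in place. I'll shift, lower and pinch.

```bash
python3 nudge.py '[[0.003,-0.006,0.012,0,0.85],[0,0,0.011,0,0.85],[0,0,0,0,0.85],[0,0,0,0,0],[0,0,0,0,0],[0,0,0,0,0],[0,0,0,0,0],[0,0,0,0,0],[0,0,0,0,0]]' 35
python3 - <<'E'
from h import *
a=.1244; B=np.array([.5436,.2028]); Rb=np.array([[np.cos(a),-np.sin(a)],[np.sin(a),np.cos(a)]])
p,M,o=pose(); l=Rb.T@(p[:2]-B); print(p,"box frame",l,"width mm",o["gripper_width"]*85,o["contact_force"])
print("rho",np.hypot(l[1]-.085,p[2]+.019-.09),"alpha",np.arctan2(p[2]+.019-.09,.085-l[1]))
al=np.array([1.88,1.8,1.7,1.6,1.5,1.4,1.3,1.2,1.1,1.0,.9,.8,.7,.6,.5,.4,.3,.2,.15,.1,.0476]); r=.2102
print(np.round(np.c_[al[1:],np.diff(r*np.cos(al)),-np.diff(r*np.sin(al))],4))
E
```

```text
t: 36.15
eef_pos: [0.5271, 0.3547, 0.2783]
tool_rot: [-0.0, 0.998, 0.061, 0.0]
contact_force: [-0.3, -0.2, 2.6]
gripper_width: 0.121
grasp_force: 34.2
[0.52710524 0.35470973 0.27827174] box frame [0.00248157 0.15278247] width mm 10.263706242063503 [-0.32278955 -0.17732103  2.60301748]
rho 0.21807347142354855 alpha 1.886856192355845
[[ 1.80e+00  1.62e-02 -4.50e-03]
 [ 1.70e+00  2.07e-02 -3.70e-03]
 [ 1.60e+00  2.09e-02 -1.70e-03]
 [ 1.50e+00  2.10e-02  4.00e-04]
 [ 1.40e+00  2.09e-02  2.50e-03]
 [ 1.30e+00  2.05e-02  4.60e-03]
 [ 1.20e+00  1.99e-02  6.60e-03]
 [ 1.10e+00  1.92e-02  8.60e-03]
 [ 1.00e+00  1.82e-02  1.05e-02]
 [ 9.00e-01  1.71e-02  1.22e-02]
 [ 8.00e-01  1.58e-02  1.39e-02]
 [ 7.00e-01  1.43e-02  1.54e-02]
 [ 6.00e-01  1.27e-02  1.67e-02]
 [ 5.00e-01  1.10e-02  1.79e-02]
 [ 4.00e-01  9.10e-03  1.89e-02]
 [ 3.00e-01  7.20e-03  1.97e-02]
 [ 2.00e-01  5.20e-03  2.04e-02]
 [ 1.50e-01  1.80e-03  1.03e-02]
 [ 1.00e-01  1.30e-03  1.04e-02]
 [ 4.76e-02  8.00e-04  1.10e-02]]
```

```bash
python3 nudge.py '[[0,0,0,0,0.4],[0,0,0,0,0.4],[0,0,0.008,0,0.4],[0,0,0,0,0.4],[0,0,0,0,0],[0,0,0,0,0],[0,0,0,0,0],[0,0,0,0,0]]' 35
python3 - <<'E'
from h import *
to(.5255,.3477,.272,.124); print(pose()[2]["contact_force"])
E
```

```text
t: 36.95
eef_pos: [0.5269, 0.3547, 0.2697]
tool_rot: [-0.0, 0.998, 0.061, -0.0]
contact_force: [0.4, 1.6, -2.0]
gripper_width: 0.122
grasp_force: 34.0
tool delta [-0.0023  0.0067 -0.0023] yaw 0.1214 turn -0.0026 q1,q7 [-0.26 -2.35] t 36.95
[ 0.39722038  1.55351747 -1.96116488]
```

```bash
python3 nudge.py '[[0,0.010,-0.003,0,0],[0,0.0102,-0.0028,0,0],[0,0.0103,-0.0021,0,0],[0,0.0104,-0.0016,0,0],[0,0.0104,-0.0011,0,0],[0,0.0105,-0.0006,0,0],[0,0.0105,0,0,0],[0,0.0105,0.0004,0,0],[0,0.0105,0.001,0,0],[0,0.0104,0.0015,0,0],[0,0,0,0,0],[0,0,0,0,0]]'
cat >> h.py <<'E'
def lid():
    a=.1244; B=np.array([.5436,.2028]); Rb=np.array([[np.cos(a),-np.sin(a)],[np.sin(a),np.cos(a)]])
    p,M,o=pose(); l=Rb.T@(p[:2]-B); print("box frame",l,"z",p[2],"f",o["contact_force"],o["torque"],"rho",np.hypot(l[1]-.085,p[2]-.071),"alpha",np.arctan2(p[2]-.071,.085-l[1]))
E
python3 -c "
from h import *
lid()"
```

```text
t: 38.15
eef_pos: [0.5402, 0.2489, 0.2785]
tool_rot: [0.002, 0.998, 0.059, 0.0]
contact_force: [-2.1, -3.7, 7.8]
gripper_width: 0.125
grasp_force: 36.7
box frame [0.00230508 0.04616661] z 0.2785372235296825 f [-2.06574055 -3.68943832  7.80934045] [-0.60036191  0.4037826   0.12966736] rho 0.21113912825224834 alpha 1.385820027680814
```

```bash
python3 nudge.py '[[0,0.0103,0.002,0,0],[0,0.0102,0.0026,0,0],[0,0.0101,0.0031,0,0],[0,0.0099,0.0036,0,0],[0,0.0097,0.0041,0,0],[0,0.0095,0.0045,0,0],[0,0.0092,0.005,0,0],[0,0.009,0.0055,0,0],[0,0.0087,0.0059,0,0],[0,0.0084,0.0063,0,0],[0,0,0,0,0]]'
python3 -c "
from h import *
lid()"
```

```text
t: 39.25
eef_pos: [0.5516, 0.1546, 0.2336]
tool_rot: [0.001, 0.998, 0.059, -0.0]
contact_force: [8.1, -1.0, -6.7]
gripper_width: 0.129
grasp_force: 35.6
box frame [ 0.00193123 -0.04886352] z 0.23359274761389875 f [ 8.06900076 -1.01447265 -6.70303257] [-0.15820999 -1.69172867  0.04531542] rho 0.21060827213358155 alpha 0.8820053060322377
```

```bash
python3 nudge.py '[[0,0.008,0.0067,0,0],[0,0.0077,0.007,0,0],[0,0.0074,0.0074,0,0],[0,0.007,0.0078,0,0],[0,0.0066,0.0081,0,0],[0,0.0062,0.0085,0,0],[0,0.0058,0.0088,0,0],[0,0.0053,0.009,0,0],[0,0.0048,0.0093,0,0],[0,0,0,0,0]]'
python3 -c "
from h import *
lid()"
```

```text
t: 40.25
eef_pos: [0.5585, 0.0976, 0.1606]
tool_rot: [-0.0, 0.998, 0.06, -0.0]
contact_force: [9.8, 0.6, -11.5]
gripper_width: 0.118
grasp_force: 34.0
box frame [ 0.00170806 -0.10621625] z 0.16063784800399378 f [  9.77929279   0.56545799 -11.45795918] [ 0.2074664  -2.01356932 -0.02613816] rho 0.21118380101940107 alpha 0.4383589884834607
```

```bash
python3 nudge.py '[[0,0.0035,0.0077,0,0],[0,0.0031,0.0078,0,0],[0,0.0028,0.0079,0,0],[0,0.0024,0.0081,0,0],[0,0.001,0.0041,0,0],[0,0.001,0.0041,0,0],[0,0.001,0.0041,0,0],[0,0.0009,0.0041,0,0],[0,0.0008,0.0041,0,0],[0,0.0007,0.0041,0,0],[0,0.0006,0.0042,0,0],[0,0.0005,0.0042,0,0],[0,0.0004,0.0042,0,0],[0,0,0,0,0],[0,0,0,0,0]]'
python3 -c "
from h import *
lid()"
```

```text
t: 41.75
eef_pos: [0.5608, 0.0798, 0.0929]
tool_rot: [-0.0, 0.998, 0.06, 0.0]
contact_force: [8.7, 0.4, -9.7]
gripper_width: 0.121
grasp_force: 33.9
box frame [ 0.00180606 -0.1241632 ] z 0.09285339839821358 f [ 8.73773966  0.42469789 -9.71675276] [ 0.31193697 -1.78305363 -0.03395368] rho 0.21030171961233454 alpha 0.10410243165848679
```

```bash
python3 nudge.py '[[0,0.0003,0.003,0,0],[0,0,0.003,0,0],[0,0,0.003,0,0],[0,0,0.002,0,0],[0,0,0,0,0],[0,0,0,0,0]]'
python3 -c "
from h import *
lid()"
```

```text
t: 42.35
eef_pos: [0.5608, 0.0793, 0.0855]
tool_rot: [0.001, 0.998, 0.061, 0.001]
contact_force: [-2.7, -3.7, 24.1]
gripper_width: 0.119
grasp_force: 37.3
box frame [ 0.00178809 -0.12469799] z 0.08547572303412161 f [-2.71843594 -3.68354129 24.11887695] [-0.70347915  0.93985728  0.07036344] rho 0.2101970313184635 alpha 0.06892195295812946
```

Run:
```python
from h import *
c,im=shot("scene","s8.png")
cv2.imwrite("pics/s8c.png",cv2.resize(im[130:300,240:460],None,fx=3.4,fy=3.4,interpolation=cv2.INTER_CUBIC))
```

```text
(no output)
```

View pics/s8c.png

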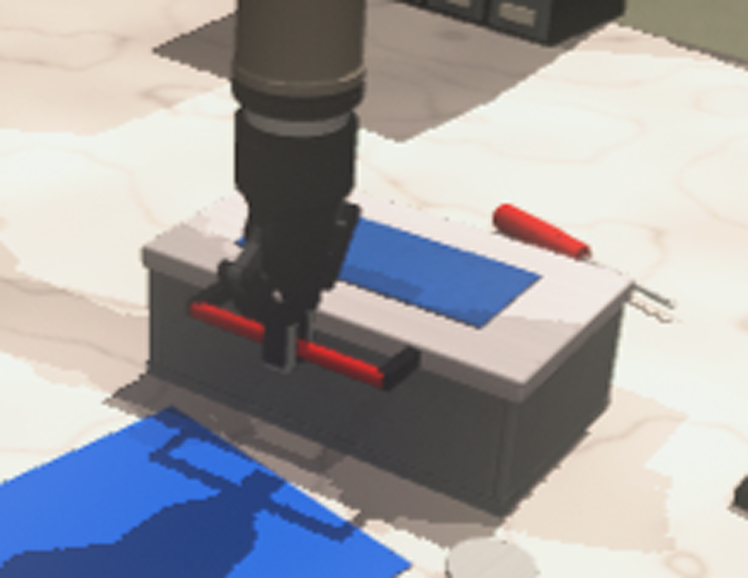

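The crop shows the lid flush on the box rim, with the bar held at (280,340). I'll release with a small opening and retreat upward.

```bash
python3 nudge.py '[[0,0,0,0,0.3],[0,0,0,0,0.3],[0,0,0,0,0.3],[0,0,-0.015,0,0.3],[0,0,-0.03,0,0.3],[0,0,-0.04,0,0.3],[0,0,-0.045,0,0.4],[0,0,-0.045,0,0.5],[0,0,0,0,0.6]]'
python3 - <<'E'
from h import *
c,im=shot("top","t9.png")
for b in blobs(mask(im,(0,150,60),(6,255,255)),20): print("red",cv2.boundingRect(b),rect(c,b,.1))
for b in blobs(mask(im,(18,150,100),(35,255,255)),100)[:4]: print("yellow",cv2.boundingRect(b),rect(c,b,.018))
for b in blobs(mask(im,(5,150,120),(17,255,255))[200:330],20): b=b+[0,200]; print("orange",cv2.boundingRect(b),rect(c,b,.121))
for b in blobs(mask(im,(40,120,40),(85,255,255))[:330],60): print("green",cv2.boundingRect(b),rect(c,b,.11))
to(.55,-.3,.25,0)
E
```

```text
t: 43.3
eef_pos: [0.5636, 0.0817, 0.2657]
tool_rot: [-0.001, 0.998, 0.061, 0.006]
contact_force: [0.2, 0.9, 1.2]
gripper_width: 0.597
grasp_force: 0.0
red (426, 298, 63, 49) [ 0.3957 -0.2919  0.1405  0.1089  1.5515]
red (125, 262, 17, 39) [ 0.5038  0.4499  0.0896  0.0212 -0.1949]
yellow (345, 157, 62, 40) [ 0.7597 -0.127   0.1496  0.081   1.3645]
yellow (438, 311, 36, 20) [ 0.3922 -0.3143  0.0883  0.0465  1.5504]
yellow (478, 242, 18, 21) [ 0.5592 -0.3986  0.0531  0.0388  0.1749]
orange (443, 246, 13, 28) [ 0.5391 -0.2745  0.0624  0.0184  0.1654]
green (351, 161, 19, 23) [ 0.7488 -0.078   0.0488  0.0394 -0.1985]
green (486, 243, 17, 17) [ 0.5556 -0.3821  0.037   0.0355 -0.8238]
green (454, 231, 37, 11) [ 0.5924 -0.3341  0.0877  0.0111 -1.4239]
tool delta [-0.0583  0.3767  0.012 ] yaw 0.1215 turn 0.1215 q1,q7 [ 0.19 -1.87] t 43.35
```

```bash
python3 nudge.py '[[-0.0083,0.0439,0.002,0,0.6],[-0.0083,0.0439,0.002,0,0.6],[-0.0083,0.0439,0.002,0,0.6],[-0.0083,0.0439,0.002,0,0.6],[-0.0083,0.0439,0,0,0.6],[-0.0083,0.0439,0,0,0.6],[-0.0083,0.0439,0,0,0.6],[-0.0083,0.0439,0,0,0.6],[0,0,0,-0.03,0.6],[0,0,0,0,0.6]]'
python3 - <<'E'
from h import *
c,im=shot("wrist","w10.png")
for b in blobs(mask(im,(5,150,60),(17,255,255)),100): print("orange",cv2.boundingRect(b),rect(c,b,.121),rect(c,b,.09))
for b in blobs(mask(im,(40,120,40),(85,255,255)),100): print("green",cv2.boundingRect(b),rect(c,b,.11))
to(.539,-.2755,.09,.152)
E
```

```text
t: 44.35
eef_pos: [0.5358, -0.2773, 0.2489]
tool_rot: [-0.001, 0.997, 0.075, -0.001]
contact_force: [0.5, 0.3, -0.7]
gripper_width: 0.599
grasp_force: 0.0
orange (305, 166, 24, 92) [ 0.542  -0.2746  0.067   0.0159  0.157 ] [ 0.5333 -0.2757  0.0747  0.0177  0.157 ]
green (356, 133, 125, 24) [ 0.5986 -0.3371  0.0859  0.0157 -1.4215]
green (440, 184, 52, 52) [ 0.5567 -0.383   0.0378  0.0375  1.1612]
green (462, 444, 36, 36) [ 0.3185 -0.4601  0.0541  0.0172  0.7211]
tool delta [0.0027 0.0006 0.1593] yaw 0.1513 turn -0.0007 q1,q7 [ 0.67 -1.18] t 44.4
```

View pics/w10.png

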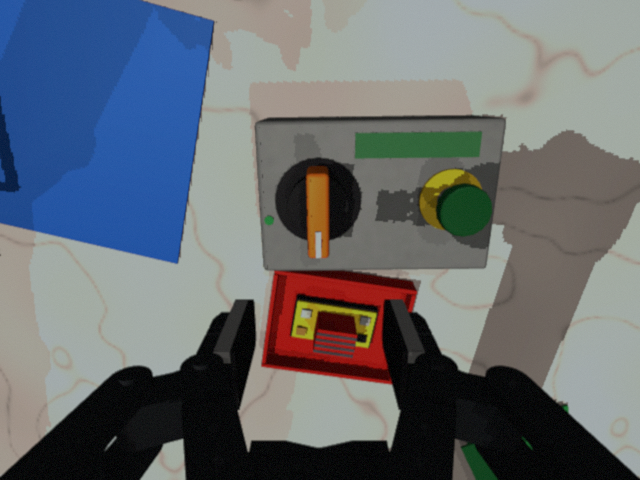

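The view shows the knob bar at (317,212) and the plunger button at (466,210). Both agree with the 110 mm spacing, so I'll descend and pinch the knob.

```bash
python3 nudge.py '[[0.0038,0,0.035,-0.004,0.6],[0,0,0.045,0,0.6],[0,0,0.04,0,0.6],[0,0,0.027,0,0.6],[0,0,0.012,0,0.6],[0,0,0,0,0.6],[0,0,0,0,0],[0,0,0,0,0],[0,0,0,0,0],[0,0,0,0,0],[0,0,0,0,0]]' 50; python3 nudge.py '[[0,0,0,0.1,0],[0,0,0,0.1,0],[0,0,0,0.1,0],[0,0,0,0.1,0],[0,0,0,0.1,0],[0,0,0,0.1,0],[0,0,0,0.1,0],[0,0,0,0.1,0],[0,0,0,0,0]]'
python3 - <<'E'
from h import *
to(.54,-.2745,.09,.155); print(pose()[2]["torque"])
E
```

```text
t: 45.5
eef_pos: [0.542, -0.2755, 0.0933]
tool_rot: [0.0, 0.997, 0.078, 0.001]
contact_force: [-1.2, 2.3, 6.4]
gripper_width: 0.179
grasp_force: 49.8
t: 46.4
eef_pos: [0.5414, -0.2776, 0.0933]
tool_rot: [0.001, 0.948, -0.319, 0.001]
contact_force: [-2.4, -2.0, 5.5]
gripper_width: 0.177
grasp_force: 49.7
tool delta [-0.003  -0.0017  0.0032] yaw -0.6487 turn -0.8037 q1,q7 [ 0.49 -1.94] t 46.4
[-0.55418453  0.56474481 -0.08556857]
```

```bash
python3 nudge.py '[[0,0,0,0.1,0],[0,0,0,0.1,0],[0,0,0,0.1,0],[0,0,0,0.08,0],[0,0,0,0,0],[0,0,0,0,0],[0,0,0,0,0.6],[0,0,0,0,0.6],[0,0,0,0,0.6],[0,0,-0.02,0,0.6],[0,0,-0.04,0,0.6],[0,0,-0.045,0,0.6],[0,0,-0.045,0,0.6],[0,0,0,0,0.6]]'
python3 - <<'E'
from h import *
c,im=shot("wrist","w11.png")
for b in blobs(mask(im,(5,150,60),(17,255,255)),100): print("orange",cv2.boundingRect(b),rect(c,b,.121))
for b in blobs(mask(im,(40,120,40),(85,255,255)),100): print("green",cv2.boundingRect(b),rect(c,b,.11))
c,im=shot("top","t11.png")
for b in blobs(mask(im,(5,150,120),(17,255,255))[200:330],20): b=b+[0,200]; print("orange",cv2.boundingRect(b),rect(c,b,.121))
to(.5567,-.3832,.13)
E
```

```text
t: 47.8
eef_pos: [0.5445, -0.2772, 0.2484]
tool_rot: [-0.001, 0.872, -0.49, 0.006]
contact_force: [1.5, -1.0, 0.2]
gripper_width: 0.602
grasp_force: 0.0
orange (70, 41, 50, 58) [ 0.7196 -0.2902  0.0339  0.0302 -1.1594]
orange (315, 179, 24, 91) [ 0.5399 -0.2789  0.0672  0.016  -1.0274]
green (359, 48, 58, 62) [ 0.5564 -0.3839  0.0377  0.0375  0.7723]
green (0, 212, 59, 67) [ 0.7275 -0.1418  0.0431  0.0354 -0.2044]
green (297, 28, 50, 90) [ 0.5969 -0.3633  0.0534  0.0165 -1.413 ]
orange (436, 251, 27, 18) [ 0.5389 -0.2744  0.0653  0.0172 -1.0399]
tool delta [0.0993 0.043  0.1126] yaw -1.0243 turn None q1,q7 [ 0.42 -2.25] t 47.9
```

The knob now lies at −1.03 from +0.157, about 1.19 rad turned, so it is locked. I'll close the fingers, move above the plunger and come down close.

```bash
python3 nudge.py '[[0.0331,0.0143,0,0,0],[0.0331,0.0143,0,0,0],[0.0331,0.0143,0,0,0],[0,0,0,0,0],[0,0,0.04,0,0],[0,0,0.04,0,0],[0,0,0.03,0,0],[0,0,0.01,0,0],[0,0,0,0,0],[0,0,0,0,0]]'
python3 - <<'E'
from h import *
to(.5565,-.3832,.11)
E
```

```text
t: 48.9
eef_pos: [0.5564, -0.3832, 0.1222]
tool_rot: [-0.0, 0.872, -0.49, 0.001]
contact_force: [0.4, 0.2, 0.3]
gripper_width: -0.001
grasp_force: 0.0
tool delta [ 0.     -0.0001  0.0122] yaw -1.0245 turn None q1,q7 [ 0.53 -2.1 ] t 48.9
```

```bash
python3 nudge.py '[[0,0,0.006,0,0],[0,0,0.006,0,0],[0,0,0.005,0,0],[0,0,0.005,0,0],[0,0,0.005,0,0],[0,0,0.002,0,0],[0,0,0,0,0]]'
```

```text
t: 49.6
eef_pos: [0.5568, -0.3837, 0.0966]
tool_rot: [-0.0, 0.871, -0.49, 0.002]
contact_force: [-7.7, 4.8, 26.0]
gripper_width: 0.003
grasp_force: 13.5
```

The press reached z = 0.0966, about 13.4 mm of travel, at 26 N: fully home. I'll retreat and check everything.

```bash
python3 nudge.py '[[0,0,-0.005,0,0],[0,0,-0.02,0,0],[0,0,-0.04,0,0],[0,0,-0.045,0,0],[0,0,-0.045,0,0],[0,0,0,0,0],[0,0,0,0,0]]'
python3 - <<'E'
from h import *
c,im=shot("top","t12.png")
for b in blobs(mask(im,(5,150,60),(17,255,255))[200:330],20): b=b+[0,200]; print("orange",cv2.boundingRect(b),rect(c,b,.121))
for b in blobs(mask(im,(18,150,100),(35,255,255)),100)[:4]: print("yellow",cv2.boundingRect(b),rect(c,b,.018))
c,im=shot("wrist")
for b in blobs(mask(im,(40,120,40),(85,255,255)),100): print("green",cv2.boundingRect(b),rect(c,b,.11))
c,im=shot("scene","s12.png")
E
```

```text
t: 50.3
eef_pos: [0.556, -0.3834, 0.2483]
tool_rot: [0.0, 0.872, -0.49, 0.001]
contact_force: [-0.1, -0.8, -0.9]
gripper_width: -0.001
grasp_force: 0.0
orange (433, 251, 30, 19) [ 0.5377 -0.2714  0.0715  0.0225 -1.0126]
yellow (345, 157, 62, 40) [ 0.7597 -0.1272  0.1501  0.081   1.3645]
yellow (438, 311, 36, 20) [ 0.3922 -0.3143  0.0884  0.0465  1.5504]
yellow (478, 242, 18, 21) [ 0.5592 -0.3986  0.0521  0.0388  0.1749]
green (292, 190, 53, 51) [ 0.5569 -0.3851  0.0383  0.0379  0.7565]
green (0, 314, 30, 46) [ 0.7218 -0.1631  0.0357  0.0265  1.3824]
green (620, 185, 20, 46) [ 0.363  -0.5088  0.0343  0.0056 -1.1721]
green (629, 212, 11, 32) [ 0.3497 -0.4997  0.0242  0.006  -1.0048]
```

View pics/s12.png

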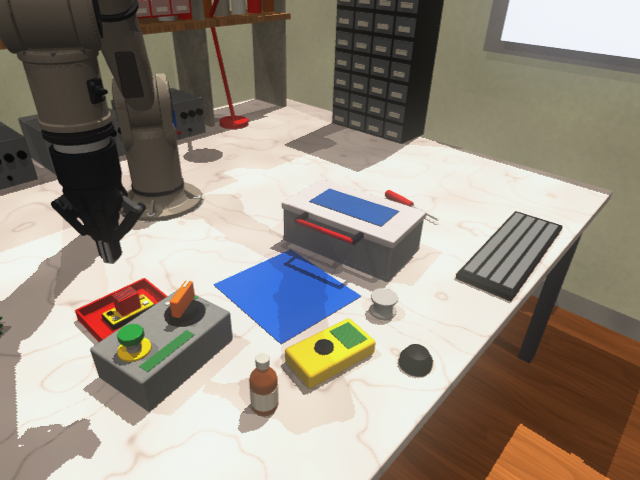

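The final view shows the lid shut at (350,220), the dummy in the tray at (125,300), the knob turned at (182,300) and the plunger up at (131,335). The bystanders haven't moved, so I'm handing in.

```bash
python3 -c "
from station import bot
print(bot.hand_in())"
```

```text
the job is handed in; nothing more can be done
None
```

I handed the job in at about 50 s, and no verdict came back: the dummy is in the tray, all four modules lie flat in the shut box, the knob is locked, and the plunger was pressed fully home and is back up.

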